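# Press the key home in a gearbox shaft

## Task

The steel shaft on the green mat has a key started in its keyway; press the key home. Roll the shaft along the mat, without lifting it, until the key faces straight up; then lift it, lay it in the lever press's two V-blocks with the key still up and centred under the ram, and let go. Swing the press lever down to its stop and let it spring back up, leaving the shaft in the V-blocks. Do not disturb the bearings and the worm wheel lying around.

Things in the scene. Friction and masses are not known exactly. Their poses are not given: they have to be found in the camera images.
- shaft: Hollow steel shaft on the mat: round, 32 mm across, 220 long, 0.95 kg. Origin at mid length on its axis (centre of mass); x along the axis to the key's end, on the robot's left; z out through the key. At the start the key faces away from the robot, 25 deg above to 23 below level: rolling the shaft towards the robot (16 mm per rad) turns it up. Pushed briskly, it rolls on a little.
- key (a joint): How far the key is pressed into its keyway, m: 0 at the start (key started, 7 mm proud of the shaft), 0.004 fully home (3 mm proud). A tight fit: it moves only under about 30 N.
- key_top (a point): Middle of the key's outer face. The key is a dark steel bar 40 mm long, 10 wide; its middle is 80 mm from the shaft's origin towards the shaft's +x, and this face is 23 mm from the shaft's axis (19 when home). Axes as the shaft's.
- mat: Green rubber bench mat, 420 x 440 mm, 3 mm thick. Origin in the middle of its upper face; its x runs away from the robot, its y points down, its z along the bench to the robot's left.
- press: Grey cast lever press fixed to the bench on the robot's left. Origin on the bench under the ram's axis; x to its back, y to the robot's left, z up. Head: y -32 to 32 mm, x -44 to 148, z 170 to 285; column behind x = 79; base 130 wide, x -90 to 160, 30 high. A steel fixture plate (x -45 to 45, y -180 to 55, top at z = 42) carries two V-blocks.
- vblock_a (a point): Middle of the top of the V-block under the ram: 50 mm long (along y), 60 wide (x), 45 high, with a 90 deg groove along y, 40 mm wide at the mouth and 20 deep. Axes as the press's.
- vblock_b (a point): Middle of the top of the outer V-block, 150 mm to the right of the first, same groove, 30 mm long. Between the two the shaft can be held from above with its axis 48 mm over the plate. Axes as the press's.
- cradle (a point): Where the shaft's origin belongs when it lies in both V-blocks with the key centred under the ram: press frame (0, -80, 89.6) mm, 2.6 mm above the V-blocks' tops. Axes as the press's; the shaft's x then points along y.
- ram_face (a point): Middle of the ram's lower face (square bar, 30 x 30 mm). Raised, it is 49 mm above the axis of a shaft lying in the V-blocks, 26 mm above its started key; its top then stands at z = 333 mm. Axes as the press's.
- lever_grip (a point): Middle of the lever's black grip (round, 24 mm thick, 84 long), 165 mm from the pivot. The lever swings in the press's x-z plane left of the head; its pivot is at press frame (12, 58, 225) mm. At rest it slopes up towards the robot, 30 deg above level. Axes as the press's while at rest.
- lever (a joint): Angle of the press lever, rad: 0 at rest (raised); 1.3 at its stop, the grip swung down, still towards the robot, 44 deg below level. It lowers the ram 23 mm per rad, 30 mm in all. A spring brings it back up by itself; it takes about 5 to 13 N at the grip.
- bearing_a: Bearing 62 mm across, 16 high, lying on the far part of the mat. Not to be disturbed.
- worm_wheel: Toothed bronze worm wheel with steel hub, 88 mm across, 34 high, lying on the far part of the mat. Not to be disturbed.
- bearing_b: Bearing 47 mm across, 14 high, lying on the bench between mat and press, towards the robot. Not to be disturbed.
- bearing_c: Bearing 72 mm across, 17 high, lying on the bench beyond the press's fixture plate. Not to be disturbed.
There are look-alikes about, which are no part of the job. There is more than one size of the shaft; the one meant has the size given above.

How it is judged:
On the way, in this order (a step that is already met when the one before it is completed fails the run):
1. the shaft has been rolled until its key faces straight up, lying on the mat (angle between shaft's own z axis and vertical below 0.2 rad and height (world z) of shaft below 0.024 m and linear speed of shaft below 0.02 m/s), for 0.2 s.
2. the shaft lies in both V-blocks, key up and under the ram, and has been let go (distance between shaft and cradle below 0.011 m and z of shaft in the frame of cradle below 0.003 m and horizontal distance between key_top and ram_face below 0.014 m and angle between the x axis of shaft and the y axis of cradle, either way round below 0.05 rad and angle between shaft's own z axis and vertical below 0.21 rad and contact force between the fingers and shaft below 0.1 N and linear speed of shaft below 0.01 m/s), for 0.3 s.
3. the lever has been swung to its stop and the ram has pressed the key home (value of joint lever above 1.2 rad and value of joint key above 0.003 m), for 0.1 s.
At the end, for the whole second after the job is handed in: Key pressed in over 3 of its 4 mm; lever back up (under 0.1 rad); shaft at rest in both V-blocks: within 11 mm of the cradle point, at most 3 mm above it, in line within 0.05 rad, key within 0.3 rad of up and its middle within 14 mm of the ram's axis (distance between shaft and cradle below 0.011 m and z of shaft in the frame of cradle below 0.003 m and horizontal distance between key_top and ram_face below 0.014 m and angle between the x axis of shaft and the y axis of cradle, either way round below 0.05 rad and angle between shaft's own z axis and vertical below 0.3 rad and value of joint key above 0.003 m and value of joint lever below 0.1 rad and linear speed of shaft below 0.01 m/s); the robot touches nothing.
It fails at once if the shaft is lifted (20 mm or more) before its key faces up (key over 0.5 rad from straight up) (height (world z) of shaft above 0.039 m and angle between shaft's own z axis and vertical above 0.5 rad).
It fails at once if one of the three bearings or the worm wheel is moved more than 30 mm (distance of any of bearing_a, worm_wheel, bearing_b, bearing_c from where it was at the start of the episode above 0.03 m).
It also fails if it takes over 58 s, if anything falls off the work surface, if the arm or the gripper's body presses on something with over 40 N, if the wrist force passes 120 N, or if a joint passes its speed limit or range.

## Robot

A 6-joint arm with a two-finger parallel gripper is mounted at the origin on the work surface. World frame = base frame: x ahead of the robot, y to its left, z up, the work surface at z = 0. Lengths are in m, angles in rad, forces in N, time in s.
With the tool pointing down it reaches from about 0.275 to 0.75 m from the base axis. Payload 10.2 kg.
Tool frame: the origin (TCP) lies midway between the tips of the shut fingers; the grasp point (between the pads) lies 19 mm behind it (env.hold_point_z is the distance from the TCP to the grasp point, in m); x points along the fingers, z is the direction in which the jaws open and shut, and the axes are right-handed (so a half turn about x gives the same grasp; the last joint's range is limited). The gripper opens to 85 mm and grips with 20 to 120 N. Pads are 22 mm wide; open, the fingers measure 114 mm over their backs; the gripper's body (76 mm by 85 mm) begins 54 mm behind the grasp point. The pads swing forward as they close: fully open they stand 13 mm farther back than shut.
Start: joints at [-1.486, 0.313, 1.498, -0, 1.331, -0.223], TCP at [0.159, -0.5, 0.231] pointing down, gripper open.
Joint ranges: [-2.94, 2.94], [-0.97, 2.17], [0.19, 2.56], [-1.23, 4.37], [0.02, 3.11], [-2.88, 2.88]. Speed limits (rad/s): [2.39, 2.39, 3.01, 3.14, 3.14, 3.14].

## Interface

Orientations are given as a unit quaternion [x, y, z, w].
In Python, from bench import env, kinematics, monitor, eyes, job gives the robot as it stands. The module is installed in compiled form; this text tells all that it offers. Calls block until the motion is done:
- env.reach(position, orientation): joint-space move of the TCP to a pose.
- env.movel(position, velocity=0.15, frame=None, guard=None): straight line of the TCP; frame=None keeps the orientation; velocity is the mean speed in m/s. With guard (N) it stops when the force on the tool has changed by that much, and returns True; else False.
- env.set_joints(angles): joint-space move.
- env.release() and env.close_gripper(effort=None): open the fingers fully, or close them until they stop; effort is the grip in N (None keeps the last).
- env.hold(seconds).
- kinematics.ik(position, orientation): joint angles nearest the present ones, or None.
- monitor.sense(): the state.
- eyes.grab_frame(name): name is "side" or "top"; returns a dict with "frame" (400x640x3 uint8, red, green, blue), "mtx" (3x3 intrinsics, pixels), "k1" (the pictures are not rectified: a ray, as slopes to the right and down, at radius r is drawn at 1 + k1 r^2 times it, then the intrinsics apply), "view" (4x4, takes a point from world to camera coordinates). Camera axes: x right, y down, z forward; pixel columns grow to the right and rows downward; lengths in m; the calibration is good to about 2 mm. A picture is of the moment at which its call begins. There is no depth.
A pose or a line that the arm cannot do raises env.MotionError and nothing moves.
- job.hand_in(): hands the job in, once; it reports no verdict.
The state is a dict: "clock": time; "joints": joint angles; "qvel": joint speeds; "joint_efforts": joint torques, N m; "position": TCP position; "ee_rot": TCP orientation; "contact_force": force on the tool from outside, world axes, zero at the start; "ft_torque": the same for the moment, N m; "finger_gap": opening from 0.0 (shut) to 1.0 (fully open).
Only numpy, scipy, OpenCV 4.12 (cv2) and the standard library are available. Lean on these libraries where they do the work, as an engineer would, in place of code of your own. Each camera call takes 0.05 s, during which the arm holds its last target.

## Working session

There is one attempt and no reset: what is moved stays moved. The work goes in short steps, each a Python script; the robot and the scene stay as the last script left them, time stands still between calls to the robot, and variables do not carry over. Pictures are saved under pics/ and viewed, and the job is handed in when it is done.

```bash
mkdir -p pics; python3 - <<'E'
from bench import env,monitor,eyes
import cv2,numpy as np
for n in("top","side"):
    f=eyes.grab_frame(n); cv2.imwrite(f"pics/{n}0.png",f["frame"][:,:,::-1])
    print(n,f["mtx"].tolist(),f["k1"],np.round(f["view"],4).tolist())
s=monitor.sense();print(s["clock"],s["position"],s["ee_rot"],s["finger_gap"],env.hold_point_z)
E
```

```text
top [[457.23653499841026, 0.0, 325.2449561196854], [0.0, 457.23653499841026, 200.49939865099412], [0.0, 0.0, 1.0]] -0.03499508687559137 [[-0.0293, -0.9995, 0.0123, -0.0049], [-0.9915, 0.0275, -0.1272, 0.5271], [0.1268, -0.0159, -0.9918, 1.2499], [0.0, 0.0, 0.0, 1.0]]
side [[370.83204666901565, 0.0, 326.87213252047985], [0.0, 370.83204666901565, 194.26371526413138], [0.0, 0.0, 1.0]] -0.01318320158901829 [[-0.8479, -0.5298, -0.021, 0.4347], [-0.3289, 0.5567, -0.7628, 0.3085], [0.4158, -0.6399, -0.6463, 0.9978], [0.0, 0.0, 0.0, 1.0]]
0.1 [ 0.15903097 -0.5001131   0.2308137 ] [ 0.41773552  0.57099934 -0.41714543  0.57047916] 0.9952008670560508 0.0187
```

View pics/top0.png

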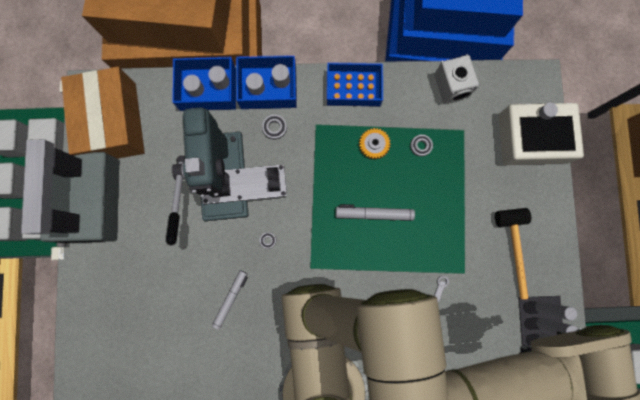

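View pics/side0.png

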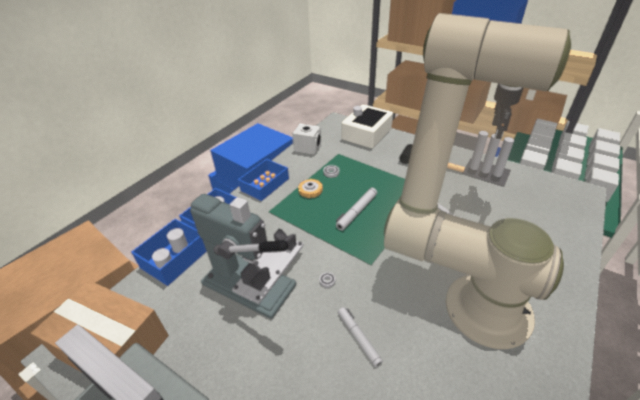

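The top view shows the shaft candidates: a bar on the mat at (375,213), a thinner bar on the bare bench at (230,300), and short bars in a rack at (550,315). The one meant lies on the green mat. I'll check that in a close crop and measure it.

```bash
cat > h.py <<'E'
from bench import env,kinematics,monitor,eyes,job
import cv2,numpy as np
from scipy.spatial.transform import Rotation as R
def und(f,px):
    px=np.atleast_2d(px).astype(float); K=np.array(f["mtx"])
    return cv2.undistortPoints(px.reshape(-1,1,2),K,np.array([f["k1"],0,0,0.])).reshape(-1,2)
def ray(f,px):
    V=np.array(f["view"]); C=-V[:3,:3].T@V[:3,3]
    u=und(f,px); d=np.c_[u,np.ones(len(u))]@V[:3,:3]
    return C,d/np.linalg.norm(d,axis=1)[:,None]
def onz(f,px,z):
    C,d=ray(f,px); return C+d*((z-C[2])/d[:,2])[:,None]
def tri(f,p,g,q):
    C,d=ray(f,p);D,e=ray(g,q);d=d[0];e=e[0]
    t=np.linalg.lstsq(np.c_[d,-e],D-C,rcond=None)[0]
    a=C+d*t[0];b=D+e*t[1]; return (a+b)/2,np.linalg.norm(a-b)
def proj(f,P):
    V=np.array(f["view"]);P=np.atleast_2d(P).astype(float)
    return cv2.projectPoints(P,cv2.Rodrigues(V[:3,:3])[0],V[:3,3],np.array(f["mtx"]),np.array([f["k1"],0,0,0.]))[0].reshape(-1,2)
def crop(f,box,s,name,pts=()):
    x0,y0,x1,y1=box
    im=cv2.resize(f["frame"][y0:y1,x0:x1,::-1],None,fx=s,fy=s,interpolation=cv2.INTER_CUBIC)
    for p in pts: cv2.circle(im,(int((p[0]-x0+.5)*s),int((p[1]-y0+.5)*s)),3,(0,0,255),1)
    cv2.imwrite("pics/"+name,im)
def shaftmask(f,box):
    x0,y0,x1,y1=box; hsv=cv2.cvtColor(f["frame"],cv2.COLOR_RGB2HSV)
    m=np.zeros(hsv.shape[:2],np.uint8)
    m[y0:y1,x0:x1]=(~((hsv[...,0]>60)&(hsv[...,0]<95)&(hsv[...,1]>90)))[y0:y1,x0:x1]*255
    n,l,st,c=cv2.connectedComponentsWithStats(m); i=1+np.argmax(st[1:,4]); return (l==i).astype(np.uint8)
E
cat > a.py <<'E'
from h import *
t=eyes.grab_frame("top");s=eyes.grab_frame("side")
np.savez("f0.npz",t=t["frame"],s=s["frame"])
crop(t,(325,195,425,230),8,"t_shaft.png"); crop(s,(325,175,390,240),9,"s_shaft.png")
crop(t,(150,95,300,245),4,"t_press.png"); crop(s,(180,180,320,320),4,"s_press.png")
m=shaftmask(t,(325,195,425,232)); r=cv2.minAreaRect(np.argwhere(m)[:,::-1].astype(np.float32)); b=cv2.boxPoints(r)
print(r); print(np.round(onz(t,b,0.019),4))
print("mat corners",np.round(onz(t,[[316,125],[464,130],[464,272],[312,268]],0.003),4))
E
python3 a.py
```

```text
((374.55206298828125, 213.24497985839844), (79.36320495605469, 13.96682357788086), 3.945185899734497)
[[ 0.4795 -0.0449  0.019 ]
 [ 0.5191 -0.0489  0.019 ]
 [ 0.4972 -0.2736  0.019 ]
 [ 0.4576 -0.2687  0.019 ]]
mat corners [[ 7.550e-01  2.000e-04  3.000e-03]
 [ 7.293e-01 -4.367e-01  3.000e-03]
 [ 3.150e-01 -4.085e-01  3.000e-03]
 [ 3.396e-01  2.260e-02  3.000e-03]]
```

```bash
cd pics; python3 -c "
import cv2,numpy as np
a=cv2.imread('t_shaft.png');b=cv2.imread('s_shaft.png');c=cv2.imread('t_press.png');d=cv2.imread('s_press.png')
W=800
o=np.zeros((280+585-265,800,3),np.uint8)
o[:280,:800]=a; e=cv2.resize(b,(320,320)); o[280:600,:320]=e
cv2.imwrite('m1.png',o)
o=np.zeros((600,800,3),np.uint8);o[:400,:400]=cv2.resize(c,(400,400));o[:400,400:]=cv2.resize(d,(400,400));cv2.imwrite('m2.png',o[:400])
"
```

```text
(no output)
```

View pics/m1.png

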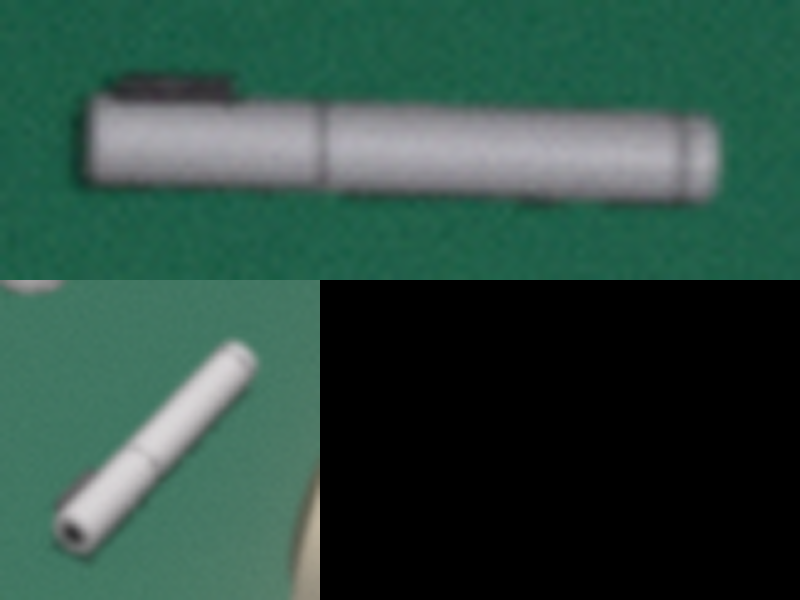

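View pics/t_press.png

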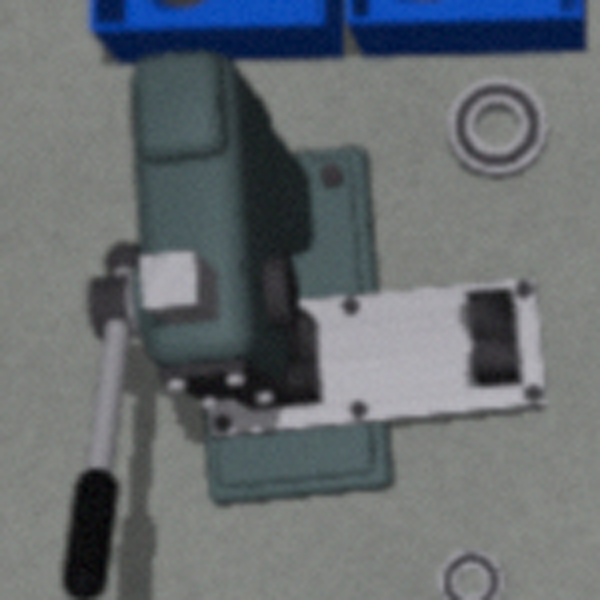

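View pics/s_press.png

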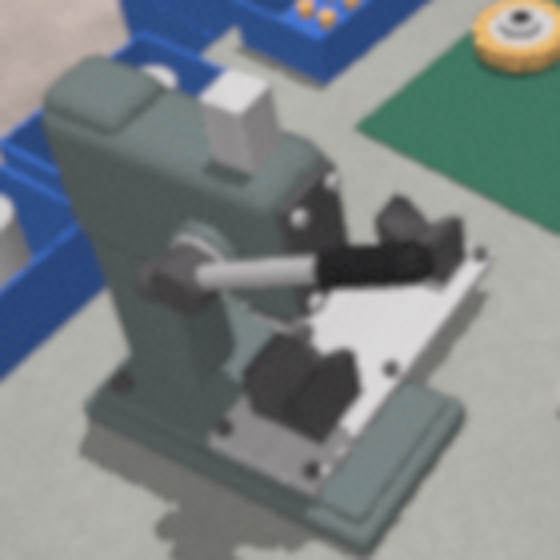

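The crop confirms the shaft on the mat. It is about 220 mm long, with a dark key at the left end around top px (347,205), facing away from the robot. Next I'll measure the shaft axis and the press (plate corners, ram top).

```bash
cat > meas.py <<'E'
from h import *
def shaft_axis(t,box=(315,190,430,262),zc=0.019,verbose=True):
    # bright silhouette edges per column -> axis line
    g=t["frame"].astype(int); x0,y0,x1,y1=box
    bright=((g.min(axis=2)>105)).astype(np.uint8); m=np.zeros_like(bright); m[y0:y1,x0:x1]=bright[y0:y1,x0:x1]
    n,l,st,c=cv2.connectedComponentsWithStats(m); i=1+np.argmax(st[1:,4]); m=(l==i)
    cols=np.where(m.sum(0)>4)[0]; u0,u1=cols[0],cols[-1]
    use=cols[(cols>u0+30)&(cols<u1-12)]   # away from key
    red=g[...,0].astype(float)
    top=[];bot=[]
    for u in use:
        c=red[:,u]; r=np.where(m[:,u])[0]; mid=(r[0]+r[-1])//2
        def edge(s):
            k=mid; 
            while c[k]>95: k+=s
            return k-s*( (95-c[k])/(c[k-s]-c[k]) )
        top.append(edge(-1));bot.append(edge(1))
    C,_=ray(t,[[0,0]])
    # tangent rays: mean of undistorted edge rays hits axis approx
    mid=np.c_[use,(np.array(top)+bot)/2]
    P=onz(t,mid,zc)
    p=np.polyfit(P[:,1],P[:,0],1)
    ends=onz(t,[[u0-.5,np.polyval(np.polyfit(use,mid[:,1],1),u0)],[u1+.5,np.polyval(np.polyfit(use,mid[:,1],1),u1)]],zc+0.0)
    w=np.array(bot)-top
    yl,yr=ends[:,1]; yc=(yl+yr)/2
    yaw=np.arctan2(-p[0],1) # axis dir = (p0,1)/.. ; angle of axis from +y, ccw about z
    if verbose: print("shaft centre",np.polyval(p,yc).round(4),yc.round(4),"len",(abs(yl-yr)*np.hypot(1,p[0])).round(4),"yaw",yaw.round(4),"width px",w.mean().round(2),"cols",u0,u1)
    return np.array([np.polyval(p,yc),yc,zc]),yaw
E
cat > b.py <<'E'
from meas import *
t=eyes.grab_frame("top"); s=eyes.grab_frame("side")
c,yaw=shaft_axis(t)
C,_=ray(t,[[0,0]]);print("cam",C.round(3))
ex=np.array([-np.sin(yaw),np.cos(yaw),0]);away=np.array([np.cos(yaw),np.sin(yaw),0])
# key outline: dark pixels 
g=t["frame"].astype(int)
for u in (341,344,347,350,353): print(u,[int(v) for v in g[198:212,u,0]],[int(v) for v in g[198:212,u,1]])
k0=c+.08*ex
for a in range(-30,31,10):
    A=np.radians(a); n=np.cos(A)*away+np.sin(A)*np.array([0,0,1]); q=np.array([-np.sin(A)*away+np.cos(A)*np.array([0,0,1])])[0]
    print(a,proj(t,[k0+.023*n+.005*q,k0+.023*n-.005*q])[:,1].round(2),proj(t,[k0])[0].round(2))
# press: plate white
hsv=cv2.cvtColor(t["frame"],cv2.COLOR_RGB2HSV)
m=((g.min(axis=2)>150)).astype(np.uint8); mm=np.zeros_like(m);mm[150:215,205:295]=m[150:215,205:295]
cn=max(cv2.findContours(mm,0,2)[0],key=cv2.contourArea); print(cv2.minAreaRect(cn),cv2.contourArea(cn))
m2=np.zeros_like(m);m2[150:180,180:203]=m[150:180,180:203]
cn2=max(cv2.findContours(m2,0,2)[0],key=cv2.contourArea);r=cv2.minAreaRect(cn2);print("ram",r); print(onz(t,r[0],.333).round(4),onz(t,cv2.boxPoints(r),.333).round(4))
crop(t,(195,155,295,210),8,"plate.png",cn[:,0])
E
python3 b.py
```

```text
shaft centre 0.4889 -0.1618 len 0.2217 yaw -0.0653 width px 10.13 cols 337 414
cam [0.364 0.    1.307]
341 [24, 26, 36, 24, 30, 32, 33, 49, 55, 78, 124, 149, 163, 169] [89, 93, 98, 93, 97, 87, 57, 49, 56, 78, 123, 146, 163, 167]
344 [30, 28, 34, 28, 30, 30, 37, 58, 56, 77, 125, 149, 163, 169] [93, 94, 98, 94, 94, 85, 60, 58, 54, 74, 123, 148, 161, 169]
347 [30, 27, 32, 27, 31, 28, 39, 59, 56, 69, 123, 147, 161, 171] [96, 93, 99, 92, 93, 86, 66, 62, 54, 67, 123, 147, 161, 170]
350 [26, 28, 27, 31, 27, 28, 35, 48, 50, 74, 124, 145, 162, 170] [91, 91, 91, 96, 93, 85, 67, 52, 49, 70, 121, 146, 159, 171]
353 [31, 34, 28, 27, 31, 31, 33, 44, 48, 64, 104, 139, 158, 168] [93, 96, 90, 92, 96, 91, 72, 63, 60, 65, 109, 138, 157, 166]
-30 [204.41 206.5 ] [347.38 211.96]
-20 [203.93 205.51] [347.38 211.96]
-10 [203.69 204.71] [347.38 211.96]
0 [203.7  204.12] [347.38 211.96]
10 [203.96 203.77] [347.38 211.96]
20 [204.47 203.66] [347.38 211.96]
30 [205.21 203.81] [347.38 211.96]
((248.55941772460938, 183.09405517578125), (31.14466667175293, 60.39875793457031), 84.2894058227539) 1089.0
ram ((192.0, 164.5), (13.0, 12.0), 90.0)
[[0.5751 0.2714 0.333 ]] [[0.5899 0.2846 0.333 ]
 [0.5891 0.2585 0.333 ]
 [0.5604 0.2582 0.333 ]
 [0.5611 0.2843 0.333 ]]
```

View pics/plate.png

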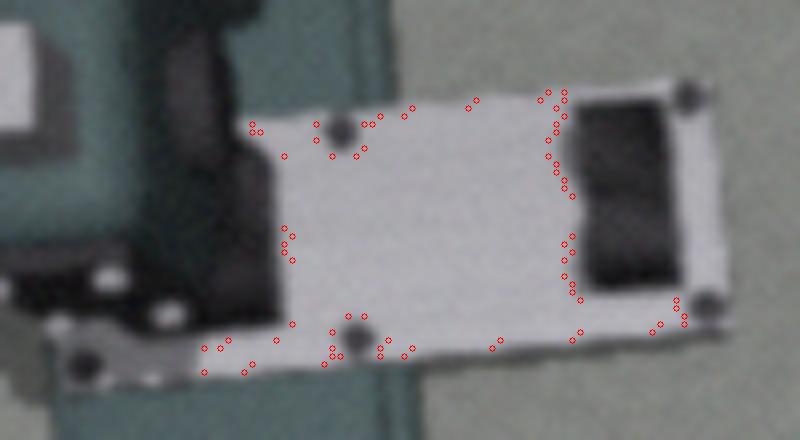

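The plate's edges are clear in the crop: far right corner (712,80), near right (727,335), near left (50,388). I'll compute the press frame from these and check it against the ram top and the 235 x 90 mm plate size.

```bash
cat > c.py <<'E'
from meas import *
t=eyes.grab_frame("top"); s=eyes.grab_frame("side")
def f(u,v): return [195+(u+.5)/8-.5,155+(v+.5)/8-.5]
P=onz(t,[f(50,388),f(727,335),f(712,80),f(245,120)],.042); print(P.round(4))
NL,NR,FR,FL=P
print("len",np.linalg.norm(NL-NR),"wid",np.linalg.norm(NR-FR))
ey=(NL-NR)+(FL-FR); ey/=np.linalg.norm(ey); yaw=np.arctan2(-ey[0],ey[1]); ex=np.array([ey[1],-ey[0],0]); 
# width centre, right edge -180, left +55
mid=(NR+FR)/2; O1=mid+.18*ey; O2=NL-.055*ey+.045*ex
print("yaw",yaw,"O",O1.round(4),O2.round(4))
# V-block b middle top z=.087: crop dark box (575..672, 100..290)
vb=onz(t,f(627,193),.080)[0]; print("vb origin",(vb+.15*ey).round(4))
O=np.array([*(.5*(O1+O2)[:2]),0])
np.savez("press.npz",O=O,yaw=yaw)
def pw(p): return O+p[0]*ex+p[1]*ey+np.array([0,0,p[2]])
lg=pw([12-.0*1-165*np.cos(np.pi/6),58,225+165*.5]) if 0 else pw([.012-.165*np.cos(np.pi/6),.058,.225+.0825])
pts=[pw([a,b,.333]) for a in(-.015,.015) for b in(-.015,.015)]+[lg,pw([0,-.15,.087]),pw([0,0,.087]),pw([.012,.058,.225])]
crop(t,(150,95,300,245),4,"t_chk.png",proj(t,pts)); crop(s,(180,180,320,320),4,"s_chk.png",proj(s,pts))
a=cv2.imread("pics/t_chk.png");b=cv2.imread("pics/s_chk.png");o=np.zeros((400,800,3),np.uint8);o[:,:400]=cv2.resize(a,(400,400));o[:,400:]=cv2.resize(b,(400,400));cv2.imwrite("pics/chk.png",o)
print(O,"lg",lg,"cradle",pw([0,-.08,.0896]))
E
python3 c.py
```

```text
[[0.5281 0.3268 0.042 ]
 [0.5401 0.0909 0.042 ]
 [0.6309 0.0945 0.042 ]
 [0.6211 0.2588 0.042 ]]
len 0.23625717585841813 wid 0.09080018654231724
yaw 0.05461286879587061 O [0.5757 0.2724 0.042 ] [0.576  0.2744 0.042 ]
vb origin [0.5763 0.271  0.08  ]
[0.57583671 0.27339182 0.        ] lg [0.4419717  0.32416039 0.3075    ] cradle [0.58020357 0.19351109 0.0896    ]
```

View pics/chk.png

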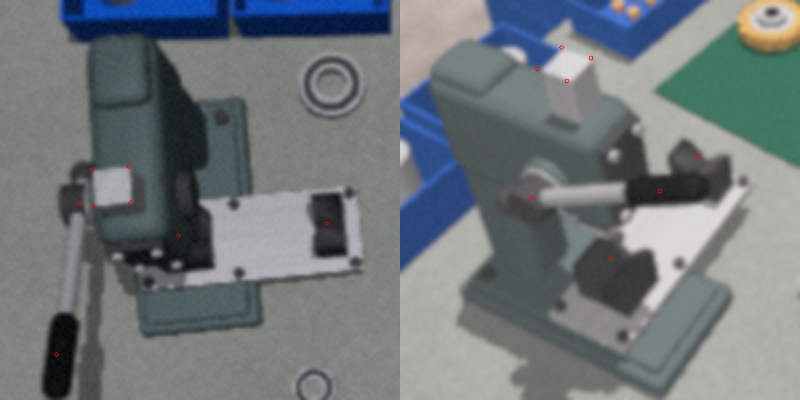

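The projected points land on the ram top, the lever and V-block b in both views, and the plate measures 236 x 91 mm, so the press frame is good to about 2 mm. Now I'll straddle the shaft and roll it partway.

```bash
cat >> h.py <<'E'
def down(yaw,pitch=0.0,yaxis=None):
    "tool x down, tool z = along away-dir (perp. to an axis at yaw from +y); sign nearest the present; pitch about the shaft axis"
    away=np.array([np.cos(yaw),np.sin(yaw),0]); cur=R.from_quat(monitor.sense()["ee_rot"]).as_matrix()
    z=away*(1 if cur[:,2]@away>0 else -1); x=np.array([0,0,-1.]); M=np.c_[x,np.cross(z,x),z]
    return (R.from_rotvec(pitch*np.array([-np.sin(yaw),np.cos(yaw),0]))*R.from_matrix(M)).as_quat()
def st(m=""):
    s=monitor.sense(); print(m,"t%.2f"%s["clock"],np.round(s["position"],4),"F",np.round(s["contact_force"],1),"gap %.3f"%s["finger_gap"])
def see(name,tb=(310,180,430,270),sb=(300,150,420,260)):
    t=eyes.grab_frame("top");s=eyes.grab_frame("side")
    a=cv2.resize(t["frame"][tb[1]:tb[3],tb[0]:tb[2],::-1],(400,int(400*(tb[3]-tb[1])/(tb[2]-tb[0]))),interpolation=3)
    b=cv2.resize(s["frame"][sb[1]:sb[3],sb[0]:sb[2],::-1],(400,int(400*(sb[3]-sb[1])/(sb[2]-sb[0]))),interpolation=3)
    o=np.zeros((max(len(a),len(b)),800,3),np.uint8);o[:len(a),:400]=a;o[:len(b),400:]=b;cv2.imwrite("pics/"+name,o);return t,s
E
cat > d.py <<'E'
from h import *
c=np.array([.4889,-.1618,0]);yaw=-.0653;away=np.array([np.cos(yaw),np.sin(yaw),0])
q=down(yaw); p=c-away*.0185
env.reach([p[0],p[1],.10],q); st("above")
print(env.movel([p[0],p[1],-.004],velocity=.1,guard=4)); st("down")
p2=p-away*.026
print(env.movel([p2[0],p2[1],-.004],velocity=.02)); st("pushed")
env.hold(.4)
see("r1.png"); st()
E
python3 d.py
```

```text
above t2.15 [ 0.4704 -0.1615  0.1002] F [ 0.3 -0.4 -0.4] gap 1.001
False
down t3.34 [ 0.4708 -0.1608 -0.0035] F [-0.5  0.8  0.4] gap 1.002
False
pushed t4.79 [ 0.4445 -0.1589 -0.004 ] F [ 0.3 -0.4 -0.6] gap 0.998
 t5.29 [ 0.4445 -0.1589 -0.004 ] F [-0.1  0.4 -0.2] gap 0.999
```

View pics/r1.png

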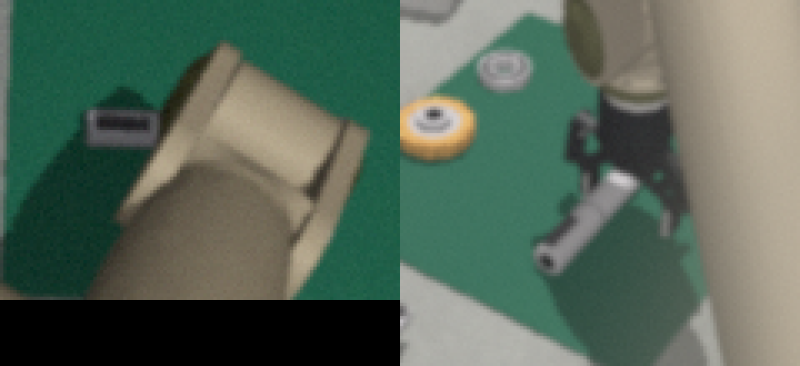

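```bash
cat > e.py <<'E'
from h import *
t=eyes.grab_frame("top")
crop(t,(325,200,365,235),15,"r1c.png")
g=t["frame"].astype(int)
for u in (338,342,345,348,351,354,356): print(u,g[208:228,u].max(axis=1).tolist())
yaw=-.0653;away=np.array([np.cos(yaw),np.sin(yaw),0]);ex=np.array([-np.sin(yaw),np.cos(yaw),0])
c=np.array([.4889,-.1618,.019])-away*.018
for dx in (0,-.005):
  k0=c+.08*ex+away*dx
  print(dx,"edges",proj(t,[k0+.016*away,k0-.016*away])[:,1].round(2))
  for a in (30,40,50,60,70,80,90):
    A=np.radians(a);n=np.cos(A)*away+[0,0,np.sin(A)];q=-np.sin(A)*away+[0,0,np.cos(A)]
    print(a,proj(t,[k0+.023*n+.005*q,k0+.023*n-.005*q])[:,1].round(2))
E
python3 e.py
```

```text
338 [91, 92, 87, 79, 79, 94, 102, 91, 78, 85, 92, 94, 95, 87, 82, 69, 59, 49, 50, 50]
342 [74, 62, 57, 47, 53, 66, 63, 42, 36, 34, 50, 85, 92, 91, 86, 72, 52, 50, 50, 51]
345 [55, 52, 50, 50, 56, 71, 67, 51, 35, 36, 51, 88, 95, 92, 86, 72, 57, 49, 54, 50]
348 [49, 52, 49, 50, 55, 72, 75, 50, 38, 33, 47, 70, 89, 93, 89, 76, 61, 54, 51, 51]
351 [63, 52, 48, 50, 54, 69, 78, 66, 41, 35, 46, 79, 93, 94, 90, 74, 56, 47, 52, 51]
354 [96, 92, 81, 63, 56, 65, 73, 69, 53, 49, 53, 67, 87, 92, 91, 78, 62, 55, 52, 56]
356 [90, 89, 88, 81, 71, 65, 76, 82, 86, 88, 93, 86, 85, 79, 73, 70, 65, 78, 109, 141]
0 edges [212.67 223.94]
30 [211.59 210.14]
40 [212.56 210.56]
50 [213.71 211.22]
60 [215.01 212.1 ]
70 [216.41 213.17]
80 [217.88 214.41]
90 [219.35 215.77]
-0.005 edges [214.42 225.71]
30 [213.37 211.91]
40 [214.34 212.33]
50 [215.5  212.99]
60 [216.8  213.88]
70 [218.21 214.96]
80 [219.67 216.2 ]
90 [221.15 217.56]
```

View pics/r1c.png

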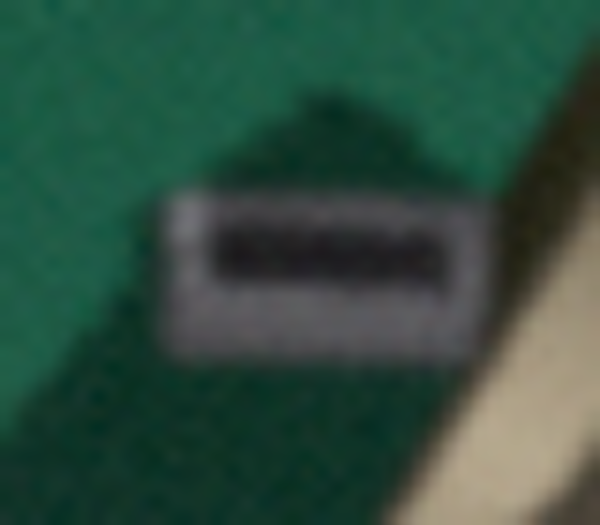

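The key now faces nearly up. In the top view its dark bar spans rows 214.7–218.3 on shaft rows 212.3–223.6, which gives about 85° from level. I'll nudge it 1.4 mm more and check in both views.

```bash
cat > f.py <<'E'
from h import *
yaw=-.0653;away=np.array([np.cos(yaw),np.sin(yaw),0]);ex=np.array([-np.sin(yaw),np.cos(yaw),0])
p=np.array(monitor.sense()["position"]); n=p-away*.0014
env.movel(n,velocity=.01); env.hold(.3); st()
t=eyes.grab_frame("top");s=eyes.grab_frame("side")
g=t["frame"].astype(int)
print("top",g[208:228,342:354].max(axis=2).mean(axis=1).round(0).tolist())
c=np.array([.4889,-.1618,.019])-away*(.018+.0014-.0005)
k0=c+.08*ex; pts=[]
for a in (70,80,90,100,110):
    A=np.radians(a);nn=np.cos(A)*away+[0,0,np.sin(A)]; pts.append(k0+.023*nn)
print("top c",proj(t,[k0+.016*away,k0-.016*away])[:,1].round(2),proj(t,pts)[:,1].round(2))
ps=proj(s,pts);print(ps.round(1).tolist())
crop(s,(335,210,375,240),15,"r2s0.png"); crop(s,(335,210,375,240),15,"r2s.png",list(ps)+list(proj(s,[c+.11*ex])))
a=cv2.imread("pics/r2s0.png");b=cv2.imread("pics/r2s.png");cv2.imwrite("pics/r2.png",cv2.resize(np.hstack([a,b]),(800,300)))
E
python3 f.py
```

```text
t5.93 [ 0.4431 -0.1588 -0.004 ] F [ 0.2 -0.2  0.3] gap 1.004
top [66.0, 60.0, 55.0, 51.0, 51.0, 56.0, 75.0, 81.0, 63.0, 42.0, 37.0, 42.0, 62.0, 86.0, 90.0, 84.0, 70.0, 56.0, 51.0, 50.0]
top c [212.98 224.26] [215.11 216.46 217.88 219.33 220.75]
[[347.2, 216.5], [348.2, 216.7], [349.2, 217.1], [350.3, 217.7], [351.2, 218.4]]
```

View pics/r2.png

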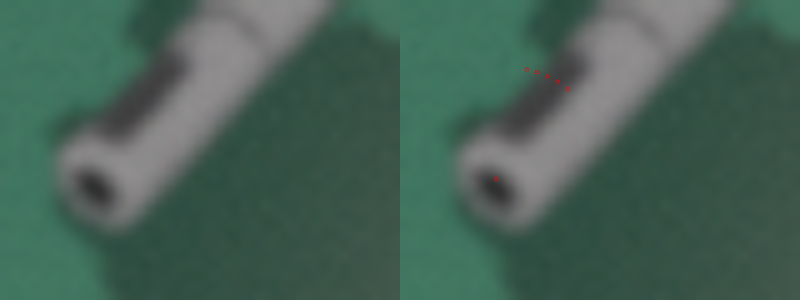

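Both views agree that the key is within about 5° of straight up: about 89° from the top view and 93° from the side. Now I'll centre the tool, grip the shaft slightly right of mid-length to clear the press head, and check.

```bash
cat > g.py <<'E'
from h import *
yaw=-.0653;away=np.array([np.cos(yaw),np.sin(yaw),0]);ex=np.array([-np.sin(yaw),np.cos(yaw),0])
env.hold(.3)
p=np.array(monitor.sense()["position"])+away*.0265; p[2]=.006
off=(p-np.array([.4889,-.1618,0]))@ex; print("tool along shaft",off)
p=p+ex*(-.015-off)
env.movel(p,velocity=.05); st()
env.close_gripper(effort=50); st("closed"); env.hold(.2)
t,s=see("g1.png",(325,200,365,235),(335,205,375,240))
g=t["frame"].astype(int); print("top",g[206:228,342:352].max(axis=2).mean(axis=1).round(0).tolist())
E
python3 g.py
```

```text
tool along shaft -9.995443479633125e-07
 t7.12 [ 0.4684 -0.1753  0.0058] F [ 0.2 -0.6 -0. ] gap 1.000
closed t7.67 [ 0.4683 -0.1754  0.0063] F [-2.6  0.4  4.4] gap 0.356
top [50.0, 50.0, 50.0, 49.0, 49.0, 50.0, 49.0, 57.0, 74.0, 80.0, 63.0, 42.0, 36.0, 43.0, 65.0, 85.0, 88.0, 83.0, 68.0, 55.0, 52.0, 54.0]
```

View pics/g1.png

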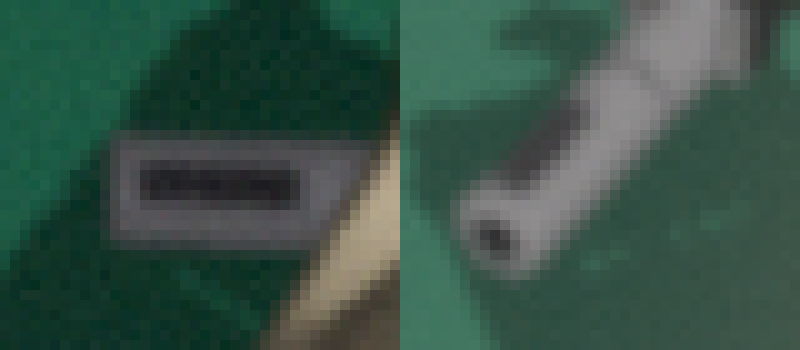

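Nothing moved during the grip, and the gap of 0.356 (30 mm) fits the shaft. Next I'll lift and carry it to in front of the press, then check level and alignment before going under the ram.

```bash
cat >> h.py <<'E'
PO=np.array([.5757,.2728,0]);PY=.0546
PX=np.array([np.cos(PY),np.sin(PY),0]);PYv=np.array([-np.sin(PY),np.cos(PY),0])
def pw(x,y,z): return PO+x*PX+y*PYv+np.array([0,0,z])
E
cat > i.py <<'E'
from h import *
p=np.array(monitor.sense()["position"]); p[2]=.10; env.movel(p,velocity=.12); st("lift")
q=down(PY)
# axis z = tcp z + .013
w=pw(-.13,-.095,.20); 
env.reach(w,q); st("front high")
w=pw(-.13,-.095,.1076-.013)
env.movel(w,velocity=.12,frame=q); env.hold(.2); st("front low")
see("p1.png",(180,130,320,260),(230,180,370,310))
E
python3 i.py
```

```text
lift t8.90 [ 0.4678 -0.1751  0.099 ] F [ 0.4  0.3 -9.9] gap 0.357
front high t10.25 [0.4513 0.17   0.1995] F [ 0.3  0.  -9.6] gap 0.353
front low t11.47 [0.4513 0.1709 0.0951] F [-0.2  0.5 -8.9] gap 0.355
```

View pics/p1.png

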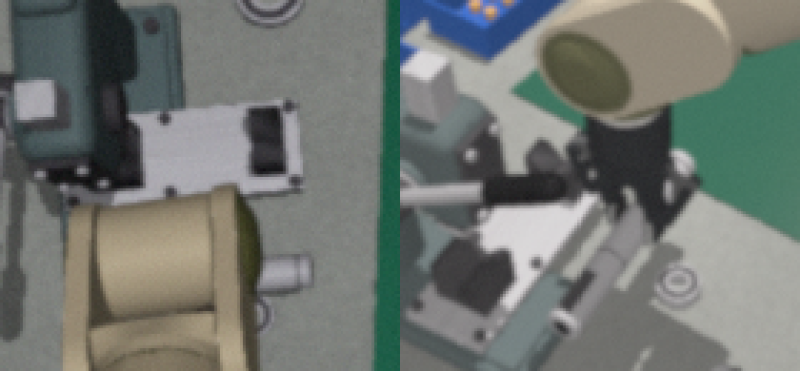

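The wrist is bulky (top crop u 65–260), and its left flank may come near the press head when I slide in. I'll measure the flank before moving.

```bash
cat > j.py <<'E'
from h import *
t=eyes.grab_frame("top");s=eyes.grab_frame("side")
crop(t,(150,120,300,300),3.3,"w_t.png");crop(s,(200,80,420,300),2.7,"w_s.png")
a=cv2.imread("pics/w_t.png")[:594];b=cv2.imread("pics/w_s.png")[:594]
o=np.zeros((594,800,3),np.uint8);k=min(800-a.shape[1]//2*1,800)
a=cv2.resize(a,(390,468));b=cv2.resize(b,(400,400));o[:468,:390]=a;o[:400,400:]=b;cv2.imwrite("pics/w.png",o[:470])
p=np.array(monitor.sense()["position"]);print(p,monitor.sense()["joints"])
print("side axis",[(z,proj(s,[[p[0],p[1],z]])[0].round(1).tolist()) for z in(.1,.15,.2,.25,.3,.35,.4,.45)])
print("top axis",[(z,proj(t,[[p[0],p[1],z]])[0].round(1).tolist()) for z in(.1,.3,.4)])
E
python3 j.py
```

```text
[0.45111757 0.17086453 0.09472588] [ 1.18575043e-01  3.82093687e-01  1.79489365e+00 -6.06127374e-06
  9.64379843e-01  6.39794903e-02]
side axis [(0.1, [312.0, 259.9]), (0.15, [311.2, 247.6]), (0.2, [310.2, 234.5]), (0.25, [309.2, 220.4]), (0.3, [308.1, 205.4]), (0.35, [306.9, 189.2]), (0.4, [305.7, 171.7]), (0.45, [304.3, 152.7])]
top axis [(0.1, [254.1, 227.7]), (0.3, [241.2, 221.5]), (0.4, [232.7, 217.4])]
```

View pics/w.png

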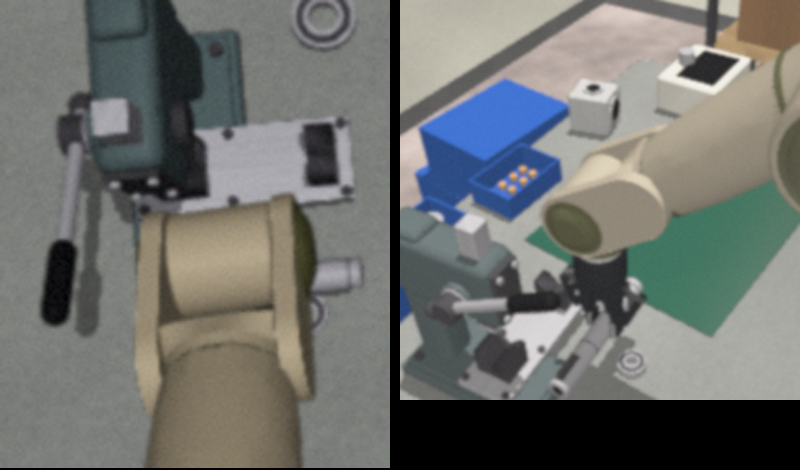

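The fork half-width is about 72 mm and its bottom would come to about z 0.26. Placing with the tool at y = -95 would therefore hit the head, whose edge is at y = -32 and top at 0.285. I'll lay the shaft 18 mm further right first, with the tool at y = -113. Then I'll let go and slide it along the V-grooves to its place by pushing its right end.

```bash
cat > k.py <<'E'
from h import *
z=.1076-.013
env.movel(pw(-.13,-.113,z),velocity=.08)
r=env.movel(pw(-.06,-.113,z),velocity=.08,guard=8); st(r)
if not r: r=env.movel(pw(0,-.113,z),velocity=.06,guard=8); st(r)
see("p2.png",(180,130,320,260),(230,180,370,310))
E
python3 k.py
```

```text
False t13.07 [0.5215 0.1567 0.0945] F [-0.2 -0.  -9.5] gap 0.355
False t14.22 [0.5816 0.16   0.0946] F [-0.5  0.5 -8.5] gap 0.356
```

View pics/p2.png

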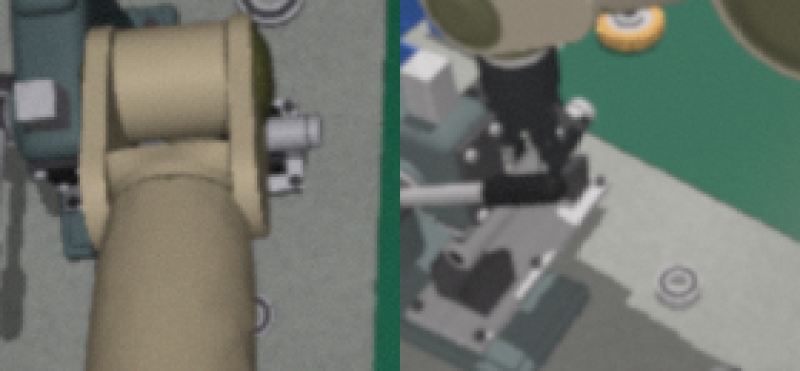

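There was no contact, and the shaft lies over both V-blocks with the key still up. Lowering and releasing.

```bash
cat > l.py <<'E'
from h import *
r=env.movel(pw(0,-.113,.0770),velocity=.03,guard=5); st(r)
env.release(); env.hold(.2); st("released")
env.movel(pw(0,-.113,.20),velocity=.12,guard=8); st("up")
w=pw(-.0,-.26,.20); env.movel(w,velocity=.15); env.hold(.1)
t,s=see("p3.png",(180,130,320,260),(230,180,370,310)); st()
E
python3 l.py
```

```text
True t14.87 [0.5818 0.1599 0.0777] F [1.7 0.7 4.2] gap 0.354
released t15.65 [0.5803 0.1598 0.076 ] F [-0.3  0.3 -0.5] gap 0.999
up t16.83 [0.5815 0.1599 0.1992] F [-0.7 -0.3 -0.4] gap 0.997
 t18.17 [0.5899 0.0138 0.2   ] F [ 0.8 -0.  -0.1] gap 0.998
```

View pics/p3.png

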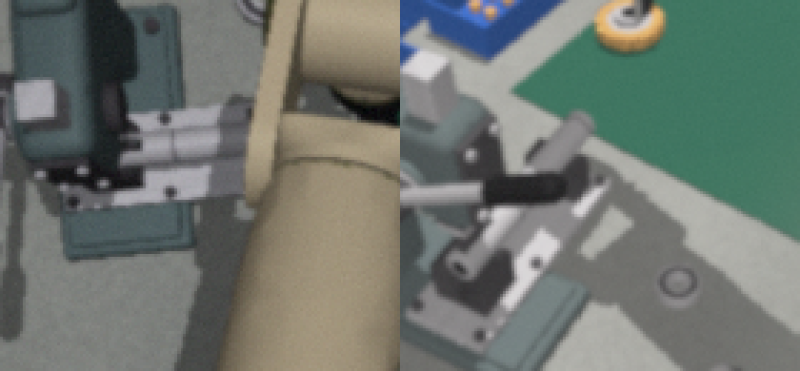

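The shaft is seated in both blocks, and the side crop shows its left end at (460,262) and right end at (580,122). Now I'll push its right end along the grooves with shut fingers.

```bash
cat > m.py <<'E'
from h import *
env.close_gripper(effort=40); 
env.movel(pw(0,-.236,.2),velocity=.1)
r=env.movel(pw(0,-.236,.082),velocity=.12,guard=6); st(r)
r=env.movel(pw(0,-.214,.082),velocity=.04,guard=15); st(r)
r=env.movel(pw(0,-.2015,.082),velocity=.02,guard=25); st(r)
env.movel(pw(0,-.225,.082),velocity=.05); env.movel(pw(0,-.225,.2),velocity=.15); env.movel(pw(-.1,-.42,.2),velocity=.25); env.hold(.1)
t,s=see("p4.png",(180,130,320,260),(230,180,370,310)); st()
crop(t,(195,155,295,210),8,"p4t.png"); crop(s,(235,200,305,285),7,"p4s.png")
E
python3 m.py
```

```text
False t20.46 [0.589  0.0371 0.0828] F [ 0.1 -0.7  0.6] gap 0.005
False t21.16 [0.5874 0.0591 0.0821] F [-1.4 -3.1  1.7] gap 0.004
False t21.93 [0.5866 0.0706 0.0821] F [-1.5 -7.8  2.4] gap -0.002
 t24.71 [ 0.4991 -0.1512  0.1999] F [ 0.1  0.2 -0.5] gap 0.004
```

View pics/p4t.png

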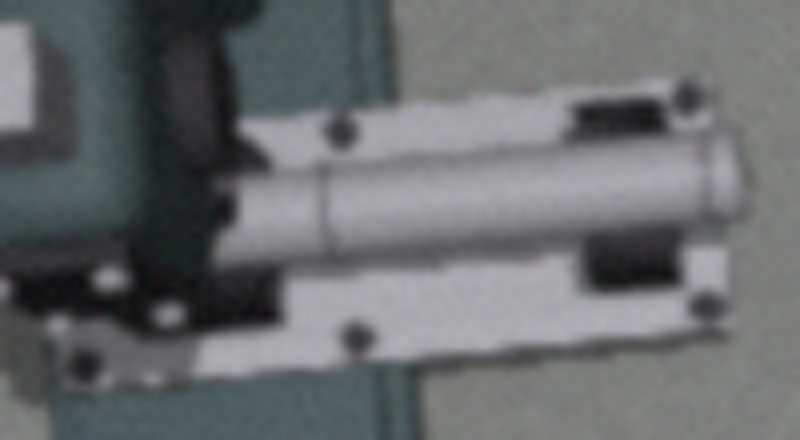

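View pics/p4s.png

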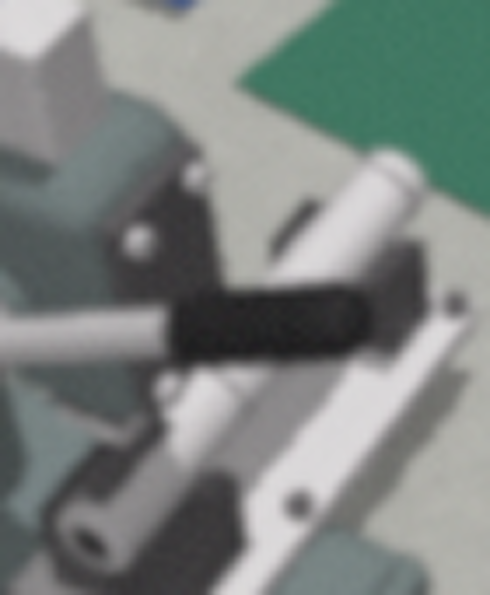

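```bash
cat > n.py <<'E'
from h import *
t=eyes.grab_frame("top");s=eyes.grab_frame("side")
def f(u,v): return [195+(u+.5)/8-.5,155+(v+.5)/8-.5]
loc=lambda P:[((P-PO)@PX).round(4),((P-PO)@PYv).round(4)]
print("right end",loc(onz(t,f(744,178),.0896)[0]))
g=t["frame"].astype(int)
for u in (219,221,222,223,224,226,228): print(u,g[172:192,u].max(axis=1).tolist())
c=pw(0,-.08,.0896)
up=np.array([0,0,1.])
L=[]
for a in (75,90,105):
    A=np.radians(a);n=np.cos(A)*PX+np.sin(A)*up;q=-np.sin(A)*PX+np.cos(A)*up
    k=c+.06*PYv
    P=[k+.023*n+.005*q,k+.023*n-.005*q,k+.0152*n+.005*q,k+.0152*n-.005*q]
    print(a,proj(t,P).round(1).tolist())
    L.append(proj(s,[c+.1*PYv+.023*n,c+.06*PYv+.023*n]))
print("edges",proj(t,[c+.06*PYv+.016*PX,c+.06*PYv-.016*PX,c-.11*PYv]).round(1).tolist())
print("side",[l.round(1).tolist() for l in L],proj(s,[c+.11*PYv]).round(1))
crop(s,(235,245,275,290),14,"p5s.png",[p for l in L for p in l]+list(proj(s,[c+.11*PYv])))
E
python3 n.py
```

```text
right end [np.float64(0.0006), np.float64(-0.1924)]
219 [46, 46, 34, 34, 29, 29, 37, 35, 32, 35, 35, 33, 36, 35, 38, 36, 35, 31, 23, 24]
221 [46, 41, 39, 31, 33, 42, 52, 35, 34, 34, 35, 44, 54, 62, 68, 63, 58, 40, 32, 34]
222 [37, 37, 37, 32, 42, 64, 69, 50, 33, 32, 37, 62, 93, 111, 110, 101, 71, 53, 44, 33]
223 [28, 28, 31, 29, 42, 73, 77, 59, 35, 34, 52, 92, 131, 138, 128, 105, 74, 49, 45, 37]
224 [39, 29, 31, 36, 55, 87, 101, 95, 88, 86, 95, 126, 145, 142, 127, 106, 69, 47, 45, 40]
226 [114, 67, 49, 55, 78, 119, 146, 159, 163, 170, 174, 161, 153, 138, 127, 101, 63, 48, 36, 31]
228 [167, 149, 110, 83, 95, 127, 144, 159, 168, 171, 170, 159, 153, 143, 121, 92, 58, 41, 35, 36]
75 [[221.9, 180.3], [221.9, 176.9], [222.6, 181.5], [222.6, 178.2]]
90 [[222.1, 182.6], [221.9, 178.9], [222.7, 183.1], [222.5, 179.4]]
105 [[222.4, 184.9], [222.0, 181.2], [222.9, 184.6], [222.5, 180.9]]
edges [[223.5, 176.4], [224.1, 188.1], [286.7, 177.1]]
side [[[245.5, 268.2], [254.7, 257.8]], [[247.2, 268.8], [256.4, 258.4]], [[249.1, 269.9], [258.2, 259.4]]] [[246.3 277. ]]
```

View pics/p5s.png

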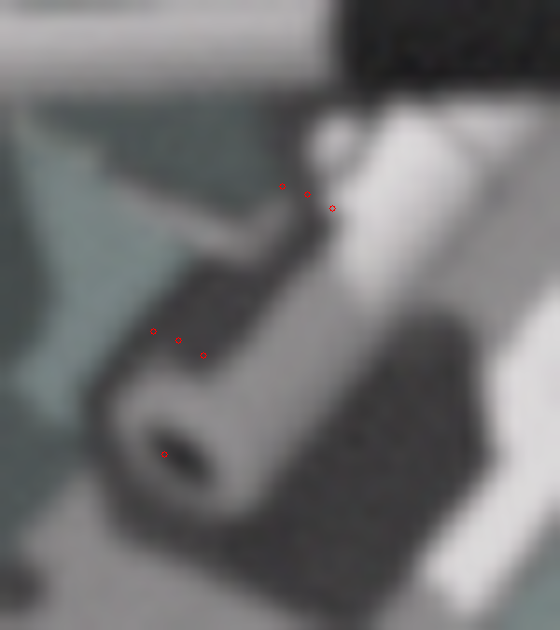

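The top view shows the key centred at row 180.9, where 90° predicts about 181. The end measures y = -192 against -190 wanted, and the contact reading was -190.5. Everything is within tolerance, so now the lever: push along the arc, stop when the stop is felt, and ride back up.

```bash
cat > o.py <<'E'
from h import *
q=down(PY)
def tip(deg,r=.18,h=.013):
    a=np.radians(deg); return pw(.012-r*np.cos(a)+h*np.sin(a),.058,.225+r*np.sin(a)+h*np.cos(a))
p=np.array(monitor.sense()["position"]);p[2]=.40; env.movel(p,velocity=.25)
w=tip(30)+[0,0,.07]
env.reach(w,q); st("over lever")
for d in (0,):
    for a in (36,28,20,12,4,-4,-12,-20,-26):
        r=env.movel(tip(a),velocity=.1,guard=25)
        if r: break
    st(f"a={a} {r}")
see("L1.png",(150,110,290,240),(180,180,320,310))
E
python3 o.py
```

```text
over lever t27.51 [0.4359 0.3225 0.3961] F [ 0.  -0.2  0.3] gap 0.002
a=-26 False t31.36 [0.4172 0.3223 0.1583] F [-2.6 -1.   4.5] gap -0.003
```

View pics/L1.png

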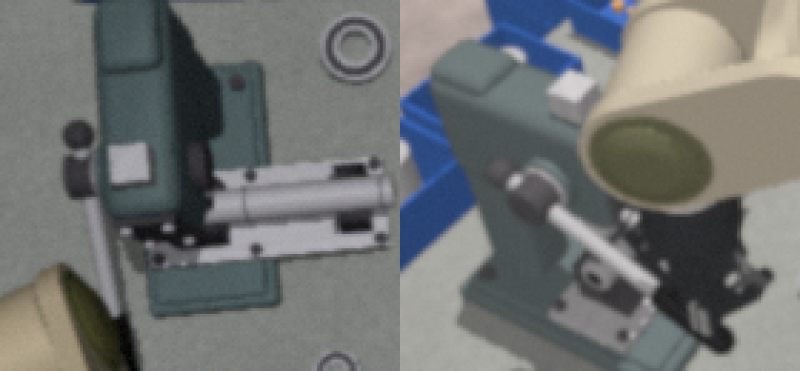

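The lever is well down, the fingers are on the grip and the ram is lowering. Continuing to the stop.

```bash
cat > o2.py <<'E'
from h import *
def tip(deg,r=.18,h=.013):
    a=np.radians(deg); return pw(.012-r*np.cos(a)+h*np.sin(a),.058,.225+r*np.sin(a)+h*np.cos(a))
for a in (-32,-37,-41,-44,-46,-48):
    r=env.movel(tip(a),velocity=.05,guard=22); st(f"a={a} {r}")
    if r: break
env.hold(.3); st("held")
t,s=see("L2.png",(150,110,290,240),(180,180,320,310))
# lever direction check, two marks per view later
E
python3 o2.py
```

```text
a=-32 False t31.98 [0.4255 0.3228 0.1407] F [-2.1 -0.5  5. ] gap -0.001
a=-37 False t32.45 [0.4335 0.3233 0.1276] F [-2.5 -0.2  8.4] gap -0.002
a=-41 False t32.85 [0.4409 0.3238 0.1173] F [-2.4  1.6  8.6] gap -0.001
a=-44 True t33.12 [0.4456 0.3243 0.1112] F [-8.4 -3.1 13. ] gap -0.003
held t33.42 [0.4455 0.3244 0.1112] F [-8.3 -0.7 12.2] gap -0.002
```

View pics/L2.png

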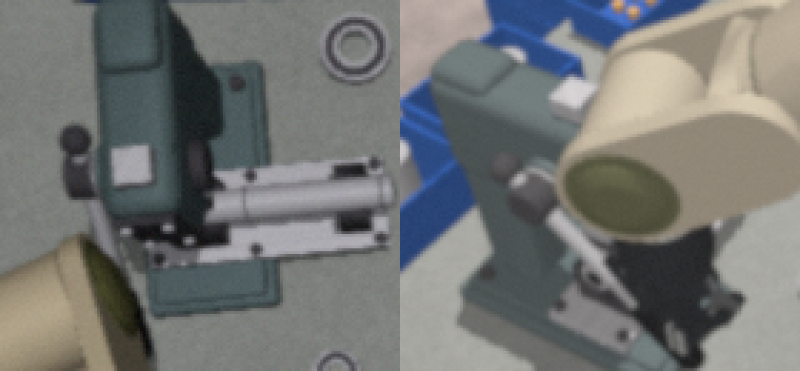

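The guard tripped at about -44°, and the reaction (-8, +13 N) lies along the lever's normal. I'll press a little more to see whether it is the hard stop, and check the ram-top height.

```bash
cat > o3.py <<'E'
from h import *
def tip(deg,r=.18,h=.013):
    a=np.radians(deg); return pw(.012-r*np.cos(a)+h*np.sin(a),.058,.225+r*np.sin(a)+h*np.cos(a))
for a in (-43.7,-44.5,-45.2):
    r=env.movel(tip(a),velocity=.02,guard=25); st(f"a={a} {r}")
    if r or np.linalg.norm(monitor.sense()["contact_force"])>45: break
env.hold(.3); st("held")
t=eyes.grab_frame("top");s=eyes.grab_frame("side")
for z in (.333,.311,.3054,.303): print(z,proj(t,[pw(0,0,z)])[0].round(2),proj(s,[pw(0,0,z),pw(.015,.015,z),pw(-.015,.015,z),pw(-.015,-.015,z)]).round(1).tolist())
crop(s,(210,190,270,250),12,"ram.png",proj(s,[pw(.015,.015,.303),pw(-.015,.015,.303),pw(-.015,-.015,.303)]))
g=t["frame"].astype(int);m=np.zeros((400,640),np.uint8);m[150:182,180:206]=(g.min(axis=2)>150)[150:182,180:206]
cn=max(cv2.findContours(m,0,2)[0],key=cv2.contourArea);r=cv2.minAreaRect(cn);print("ram top px",r)
E
python3 o3.py
```

```text
a=-43.7 False t33.77 [0.4454 0.3242 0.1111] F [-6.   0.  14.5] gap 0.004
a=-44.5 True t33.98 [0.4452 0.3244 0.1109] F [-8.2 -1.7 13. ] gap -0.001
held t34.27 [0.4451 0.3244 0.1109] F [-9.3 -1.9 14.2] gap 0.000
0.333 [191.35 164.25] [[237.2, 201.7], [227.9, 203.6], [238.2, 207.7], [246.5, 199.9]]
0.311 [194.1  166.29] [[238.9, 208.8], [229.7, 210.7], [239.9, 214.8], [248.0, 207.0]]
0.3054 [194.78 166.8 ] [[239.3, 210.6], [230.1, 212.4], [240.3, 216.6], [248.4, 208.7]]
0.303 [195.07 167.01] [[239.5, 211.3], [230.3, 213.2], [240.5, 217.3], [248.6, 209.5]]
ram top px ((195.5, 167.0), (12.0, 11.0), 90.0)
```

View pics/ram.png

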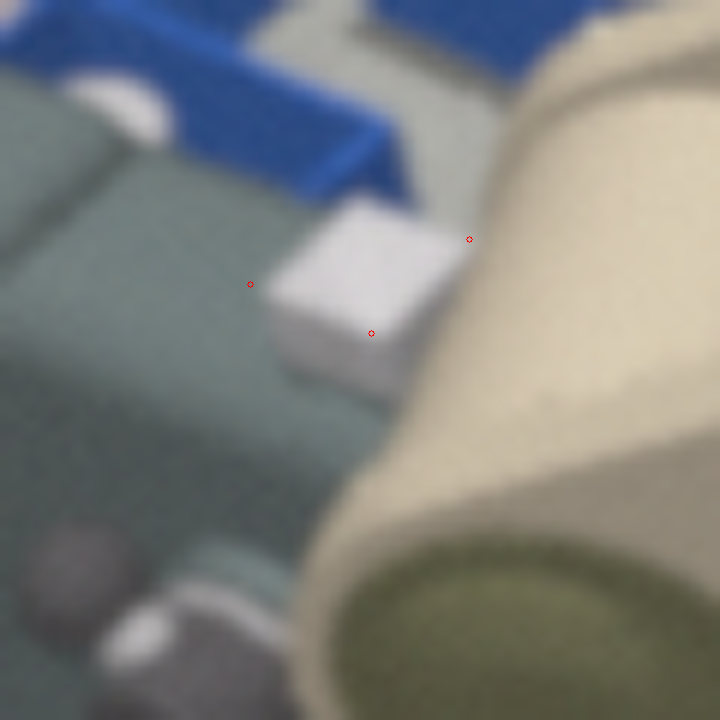

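The arm doesn't move under more push, and the ram top at (195.5,167) gives z ≈ 0.303, which is full stroke. The finger geometry also implies a lever angle of at least 1.27 rad, so it is at the stop. Riding back up and clearing.

```bash
cat > q.py <<'E'
from h import *
def tip(deg,r=.18,h=.013):
    a=np.radians(deg); return pw(.012-r*np.cos(a)+h*np.sin(a),.058,.225+r*np.sin(a)+h*np.cos(a))
for a in (-34,-22,-10,2,14,26,34): env.movel(tip(a),velocity=.12)
env.movel(tip(34)+[-.0,0,.08],velocity=.15); st("clear")
p=pw(-.12,-.3,.40); env.movel(p,velocity=.3); env.hold(.3); st()
t,s=see("E1.png",(150,110,290,240),(180,180,320,310))
crop(s,(235,245,275,290),14,"E1s.png"); crop(t,(195,155,295,210),8,"E1t.png")
g=t["frame"].astype(int);m=np.zeros((400,640),np.uint8);m[150:182,180:206]=(g.min(axis=2)>150)[150:182,180:206]
cn=max(cv2.findContours(m,0,2)[0],key=cv2.contourArea);r=cv2.minAreaRect(cn);print("ram top px",r)
for u in (221,222,223): print(u,g[172:192,u].max(axis=1).tolist())
E
python3 q.py; cd pics; python3 -c "
import cv2,numpy as np
a=cv2.imread('E1.png');b=cv2.resize(cv2.imread('E1t.png'),(400,220));o=np.zeros((a.shape[0]+220,800,3),np.uint8);o[:a.shape[0]]=a;o[a.shape[0]:,:400]=b;c=cv2.imread('E1s.png')[150:530,50:];o[a.shape[0]:,400:]=cv2.resize(c,(400,220));cv2.imwrite('E.png',o)"
```

```text
clear t38.16 [0.4425 0.3236 0.4151] F [-0.4  1.   0.1] gap 0.003
 t39.80 [ 0.4722 -0.0328  0.4001] F [-1.5  0.5  0.4] gap -0.001
ram top px ((191.85134887695312, 164.60809326171875), (11.672327995300293, 12.329923629760742), 80.53767395019531)
221 [43, 43, 36, 37, 36, 46, 46, 40, 38, 35, 37, 40, 54, 62, 66, 66, 61, 38, 30, 34]
222 [36, 33, 31, 31, 43, 65, 68, 49, 35, 31, 46, 68, 91, 107, 111, 97, 72, 52, 46, 34]
223 [28, 29, 26, 28, 40, 70, 78, 59, 44, 37, 49, 92, 129, 136, 129, 108, 69, 46, 44, 37]
```

View pics/E.png

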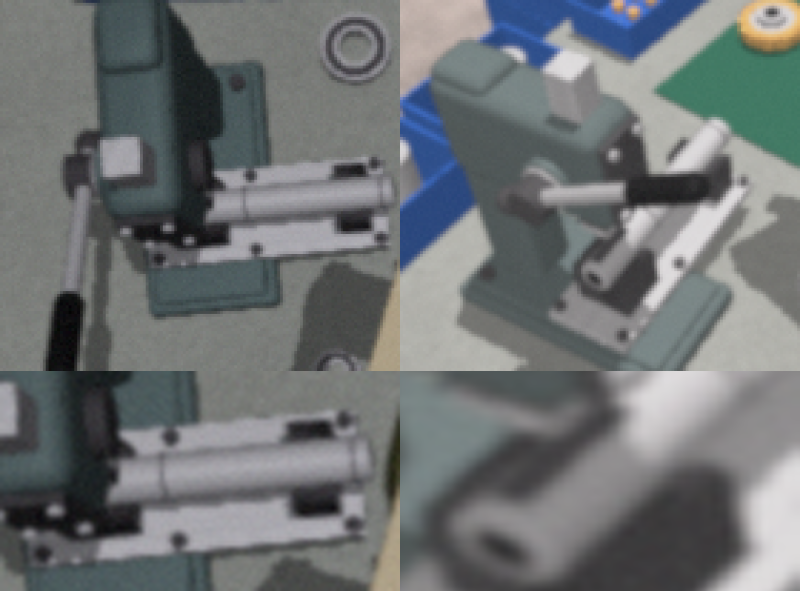

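The lever is back up, with the ram top at (191.9,164.6) as at the start, and the shaft is undisturbed. I'll compare the key's protrusion before and after before handing in.

```bash
cat > v.py <<'E'
from h import *
b=cv2.imread("pics/p4s.png"); a=cv2.imread("pics/E1s.png")
b=b[45*7:85*7+0,0:40*7]; b=cv2.resize(b,(400,400)) if b.shape[0]==b.shape[1] else cv2.resize(b,(400,int(400*b.shape[0]/b.shape[1])))
a=a[:40*14,:40*14]; a=cv2.resize(a,(400,400)); b=b[:400]
o=np.zeros((400,800,3),np.uint8);o[:len(b),:400]=b;o[:,400:]=a;o=cv2.convertScaleAbs(o,alpha=1.6)
cv2.imwrite("pics/cmp.png",o)
# profile across the shaft through key mid (y=0..+20), perpendicular in image
for d in range(-110,30,8): print(d,o[230+int(d*.7),150+int(d*.7)].mean().round(),o[230+int(d*.7),550+int(d*.7)].mean().round(),end=" | ")
E
python3 v.py
```

```text
-110 204.0 209.0 | -102 205.0 209.0 | -94 205.0 209.0 | -86 204.0 208.0 | -78 206.0 206.0 | -70 203.0 207.0 | -62 200.0 207.0 | -54 194.0 197.0 | -46 167.0 169.0 | -38 129.0 130.0 | -30 101.0 103.0 | -22 99.0 101.0 | -14 103.0 113.0 | -6 102.0 115.0 | 2 104.0 109.0 | 10 105.0 107.0 | 18 112.0 115.0 | 26 149.0 157.0 |
```

View pics/cmp.png

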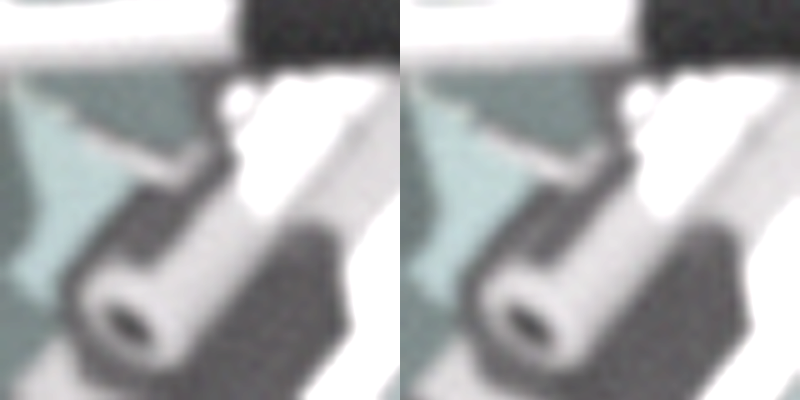

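```bash
python3 - <<'E'
from h import *
st(); job.hand_in(); st()
E
```

```text
t39.90 [ 0.4723 -0.0331  0.4   ] F [-0.   0.   0.2] gap 0.002
the job is handed in; nothing more can be done
the job is handed in; nothing more can be done
```

I pressed the key home and handed the job in at about 40 s. The shaft lies in both V-blocks, the lever is back up and the gripper is clear. No verdict was reported.

**What I did:** I rolled the shaft about 19 mm towards the robot until the key faced up, then gripped it and carried it to the press from the front. The wrist would have hit the press head at the planned spot. So I laid the shaft 18 mm to the right and let go. I then slid it along the grooves by pushing its right end with shut fingers. Last, I swung the lever to its stop and rode it back up.

**Last checks:**
- **Key direction:** it read about 89° in the top view and 93° in the side view after rolling. It still read about 90° in the V-blocks.
- **Shaft position:** the shaft's right end is at y = -190.5 mm by finger contact, against -190 wanted. The camera gave -192.4, so the two disagree by 2 mm, well inside the tolerance.
- **Lever at its stop:** the arm could not push it further. The ram top read z ≈ 0.303 to 0.3045 against 0.303 expected, and the finger position puts the lever at 1.27 rad or more.
- **After release:** the ram top is back where it started, so the lever has returned.
- **Key depth:** the before and after pictures show the key sunk, but only about one pixel shows it. The main evidence for full depth is the ram's stroke.
- **Loose parts:** I did not re-measure the bearings and the worm wheel. The moves felt no unexpected contact.

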